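# Seat a sample carrier on three-point location

## Robot

A 6-joint arm with a two-finger parallel gripper is mounted at the origin on the work surface. World frame = base frame: x ahead of the robot, y to its left, z up, the work surface at z = 0. Lengths are in m, angles in rad, forces in N, time in s.
With the tool pointing down it reaches from about 0.4 to 0.825 m from the base axis. Payload 7 kg.
Tool frame: the origin (TCP) lies between the finger pads; the fingertips stand 22 mm ahead of it and the grasp point (between the pads) lies 3 mm ahead of it (arm.tip_reach is the distance from the TCP to the fingertips, in m); z points along the fingers, y is the line along which they close (so a half turn about z gives the same grasp; the last joint's range is limited). The gripper opens to 88 mm and grips with 3 to 60 N. Pads are 19 mm wide; open, the fingers measure 130 mm over their backs; the gripper's body (78 mm by 193 mm) begins 47 mm behind the grasp point.
Start: joints at [1.585, 0.359, 0.012, 0, -1.224, -0.288], TCP at [0.183, 0.65, 0.249] pointing down, gripper open.
Joint ranges: [-3.07, 3.07], [-1.43, 2.12], [-1.02, 1.25], [-3.03, 1.67], [-3.05, -0], [-3.03, 3.03]. Speed limits (rad/s): [2.39, 2.39, 3.01, 3.14, 3.14, 3.14].

## Interface

Orientations are given as [roll, pitch, yaw] about the fixed x, y, z axes, in that order (R = Rz(yaw) Ry(pitch) Rx(roll)).
In Python, from station import arm, viewer gives the robot as it stands. The module is installed in compiled form; this text tells all that it offers.
- The arm moves only by the tool apply_moves, never from a script. Its argument "commands" is a list that holds one entry, the list of rows, each a list of 5 numbers: the closure, from -1 (fully open) to 1 (shut), then the shift along the world's x, y, z as a fraction of full scale, then the turn about the world's z as a fraction of full scale. In form: [[[fingers, tx, ty, tz, yaw], ...]]. A call has 1 to 12 rows; each row shifts and turns the commanded pose from where the row before left it; what a row does not reach is not made up. Full scale, the value 1, is 20 cm for a shift and pi rad for a turn. A row lasts 1/10 s, in which the tool goes at most 50 mm and 8.59 degrees, less where a joint would pass 70% of its speed; a pose out of reach is approached as far as the arm can. A call with a number of a shift or a turn outside -1 to 1 is refused whole. A call with a gripper value outside its range is refused whole. The fingers move at their own pace and stop on an object; "force" is the grip in N (left out, the last holds). Time passes only in rows, so rows that do not move let the fingers close. It gives the time, the measured TCP pose, the force, the opening and the grip force at its end, in the units of the state.
- arm.get_state(): the state, without advancing time (a new reading comes with each control period).
- viewer.grab_frame(name): name is "scene" or "top"; returns a dict with "image" (420x560x3 uint8, blue, green, red), "mtx" (3x3 intrinsics, pixels), "k1" (the pictures are not rectified: a ray, as slopes to the right and down, at radius r is drawn at 1 + k1 r^2 times it, then the intrinsics apply), "rvec" (rotation vector, rad) and "tvec" (3), from world to camera coordinates, as OpenCV has them. Camera axes: x right, y down, z forward; pixel columns grow to the right and rows downward; lengths in m; the calibration is good to about 2 mm. A picture is of the moment at which its call begins. There is no depth.
- arm.job_done(): hands the job in; it is judged then, once.
The state is a dict: "t": time; "q": joint angles; "qd": joint speeds; "joint_efforts": joint torques, N m; "eef_pos": TCP position; "ee_rot": TCP orientation; "force": force on the tool from outside, world axes, zero at the start; "moment": the same for the moment, N m; "width": finger opening in m; "gripper_force": force on a finger pad.
Only numpy, scipy, OpenCV 4.12 (cv2) and the standard library are available. Lean on these libraries where they do the work, as an engineer would, in place of code of your own. Each camera call takes 0.05 s, during which the arm holds its last target. There are 200 camera calls.

## Task

Lift the sample carrier by its knob from the green mat, set it down gently and flat on the aluminium loading stage about a centimetre or more clear of its three pins, with a long side facing the two dowels. Then push it squarely back until that side presses on both dowels at once, and only then slide it along the dowels until its end presses on the end stop, so that it touches all three pins; each time press with about 10 N and pause there for half a second, and never load it above 30 N. Leave it seated and let go, with the other things on the bench undisturbed.

Things in the scene. Friction and masses are not known exactly. Their poses are not given: they have to be found in the camera images.
- carrier_knob (a point): Round black knob in the middle of the loose sample carrier, by which it is lifted: 24 mm in diameter from 6 to 36 mm above the plate's top, a thinner neck below. This point is on the knob's axis, 24 mm above the plate's top and 34 mm above its underside; z is up, y along the plate's long sides.
- carrier: The whole carrier: flat metal plate 80 mm (its x) by 140 mm (its y), 10 mm thick, orange circuit panel on top, 0.19 to 0.34 kg. Origin at the centre of its underside. A half turn makes no difference: either long side may face the dowels.
- stage: Loading stage: a fixed aluminium plate 150 mm (its x) by 220 mm (its y), 15 mm thick, on the bench. Origin at the centre of its underside, its top 15 mm higher. Its +x points to the side with the two dowels (roughly away from the robot), y along the line of the dowels. Sliding friction of the carrier on it is about 0.5 to 1.5 N.
- dowels_nominal (a point): Fixed point on the stage top, midway between the nominal places of the two dowels, at x = +55 mm of the stage. The dowels are upright steel pins 12 mm in diameter, 20 mm tall, 45 mm either side of this line along the stage's y. They were set by hand in their slots: both stand by the same unmeasured amount, up to 6 mm, nearer or farther along the stage's x. Against them the knob's axis is 46 mm short of their line.
- stop_slot: Dark slot 13 by 26 mm in the stage top that holds the end stop: a fixed steel pin of the dowels' size. It is at x = +9 mm and y = +88 or -88 mm of the stage (the slot at the other end is empty). Origin at its middle, axes as the stage; the pin stands unmeasured up to 6 mm either way of it along the stage's y. Against the stop the knob's axis is 76 mm from the pin's axis along the stage's y.
- mat: Fixed thin green mat, 150 mm (its x) by 200 mm (its y) by 2 mm, on which the carrier lies at the start; origin at the centre of its underside.
- jar_mid (a point): Bystander: small lidded jar, 50 mm in diameter, 70 mm tall, standing; this point is half-way up.
- driver_mid (a point): Bystander: screwdriver lying on the bench, roughly 200 mm long; point near its middle.
- standard_mid (a point): Bystander: brass disc (thickness standard), 44 mm in diameter, 14 mm high; point at its centre.
- bin_mid (a point): Bystander: open blue bin, 100 by 130 by 50 mm high; point at its centre.

How it is judged:
On the way, in this order (a step that is already met when the one before it is completed fails the run):
1. the carrier lies flat on the stage, a long side towards the dowels and still 3 mm or more short of them (z of carrier_knob in the frame of stage between 0.046 and 0.052 m and angle between carrier_knob's own z axis and vertical below 0.03 rad and x of carrier_knob in the frame of stage between -0.07 and 0.02 m and ((x of dowels_c0 in the frame of carrier_knob between 0.049 and 0.12 m and x of dowels_c1 in the frame of carrier_knob between 0.049 and 0.12 m) or (x of dowels_c0 in the frame of carrier_knob between -0.12 and -0.049 m and x of dowels_c1 in the frame of carrier_knob between -0.12 and -0.049 m)) and y of carrier_knob in the frame of stage between -0.09 and 0.09 m and linear speed of carrier below 0.02 m/s), for 0.2 s.
2. its long side presses on both dowels at once (over 1 N on each), lying flat, not yet at the end stop (z of carrier_knob in the frame of stage between 0.046 and 0.052 m and angle between carrier_knob's own z axis and vertical below 0.03 rad and ((x of dowels_c0 in the frame of carrier_knob between 0.0445 and 0.048 m and x of dowels_c1 in the frame of carrier_knob between 0.0445 and 0.048 m) or (x of dowels_c0 in the frame of carrier_knob between -0.048 and -0.0445 m and x of dowels_c1 in the frame of carrier_knob between -0.048 and -0.0445 m)) and contact force between carrier and dowels_c0 above 1 N and contact force between carrier and dowels_c1 above 1 N and contact force between carrier and stop_c0 below 0.3 N), for 0.2 s.
3. its end presses on the end stop (over 2 N) while it lies along both dowels (within 2 mm) (z of carrier_knob in the frame of stage between 0.046 and 0.052 m and angle between carrier_knob's own z axis and vertical below 0.03 rad and ((x of dowels_c0 in the frame of carrier_knob between 0.0445 and 0.048 m and x of dowels_c1 in the frame of carrier_knob between 0.0445 and 0.048 m) or (x of dowels_c0 in the frame of carrier_knob between -0.048 and -0.0445 m and x of dowels_c1 in the frame of carrier_knob between -0.048 and -0.0445 m)) and (y of stop_c0 in the frame of carrier_knob between 0.0745 and 0.078 m or y of stop_c0 in the frame of carrier_knob between -0.078 and -0.0745 m) and contact force between carrier and stop_c0 above 2 N), for 0.2 s.
At the end, for the whole second after the job is handed in: The carrier rests released and still, flat on the stage, a long side along both dowels (no gap over 2 mm) and its end at the end stop (no gap over 2 mm) (z of carrier_knob in the frame of stage between 0.046 and 0.052 m and angle between carrier_knob's own z axis and vertical below 0.03 rad and ((x of dowels_c0 in the frame of carrier_knob between 0.0445 and 0.048 m and x of dowels_c1 in the frame of carrier_knob between 0.0445 and 0.048 m) or (x of dowels_c0 in the frame of carrier_knob between -0.048 and -0.0445 m and x of dowels_c1 in the frame of carrier_knob between -0.048 and -0.0445 m)) and (y of stop_c0 in the frame of carrier_knob between 0.0745 and 0.078 m or y of stop_c0 in the frame of carrier_knob between -0.078 and -0.0745 m) and linear speed of carrier below 0.01 m/s); the robot touches nothing.
It fails at once if the carrier is loaded above 30 N against the stage, a dowel or the end stop (contact force between carrier and stage above 30 N or contact force between carrier and dowels_c0 above 30 N or contact force between carrier and dowels_c1 above 30 N or contact force between carrier and stop_c0 above 30 N).
It fails at once if a bystander is moved more than 15 mm (distance of any of jar_mid, driver_mid, standard_mid, bin_mid from where it was at the start of the episode above 0.015 m).
It also fails if it takes over 72 s, if anything falls off the work surface, if the arm or the gripper's body presses on something with over 40 N, if the wrist force passes 120 N, or if a joint passes its speed limit or range.

## Working session

There is one attempt and no reset: what is moved stays moved. The work goes in short steps, Python scripts to look and compute and a tool call to move; the robot and the scene stay as the last step left them, time stands still between calls to the robot, and variables do not carry over. Pictures are saved under pics/ and viewed, at most 10 in all, crops included, and the job is handed in when it is done.

Besides the shell and the picture viewer there is one more tool, called after "Call:" as name(argument=value, ...), one argument or row to a line, values as JSON. apply_moves: Moves the arm, as the interface text tells. Shift numbers are shares of 20 cm and turn numbers shares of pi rad, none past 1 either way. Its arguments: {"type":"object","properties":{"commands":{"type":"array","items":{"type":"array","items":{"type":"array","items":{"type":"number"}}}},"force":{"type":"number"}},"required":["commands"]}

```bash
mkdir -p pics; cat > h.py <<'E'
import numpy as np, cv2
from station import arm, viewer
def grab(n):
    f=viewer.grab_frame(n); f['R']=cv2.Rodrigues(np.array(f['rvec'],float))[0]; f['t']=np.array(f['tvec'],float).ravel(); f['K']=np.array(f['mtx'],float); return f
def ray(f,p):
    K=f['K']; d=np.array([(p[0]-K[0,2])/K[0,0],(p[1]-K[1,2])/K[1,1]]); u=d.copy()
    for _ in range(30): u=d/(1+f['k1']*(u@u))
    return -f['R'].T@f['t'], f['R'].T@np.array([u[0],u[1],1.])
def onz(f,p,z):
    c,d=ray(f,p); return c+d*(z-c[2])/d[2]
def two(f,p,g,q):
    c,d=ray(f,p); e,k=ray(g,q); s=np.linalg.lstsq(np.c_[d,-k],e-c,rcond=None)[0]
    a,b=c+d*s[0],e+k*s[1]; return (a+b)/2,np.linalg.norm(a-b)
def proj(f,X):
    x=f['R']@np.array(X,float)+f['t']; u=x[:2]/x[2]; u=u*(1+f['k1']*(u@u)); K=f['K']
    return np.array([K[0,0]*u[0]+K[0,2],K[1,1]*u[1]+K[1,2]])
E
python3 - <<'E'
from h import *
for n in('scene','top'):
    f=grab(n); cv2.imwrite(f'pics/{n}0.png',f['image']); print(n,f['K'].tolist(),f['k1'],-f['R'].T@f['t'])
print(arm.get_state())
E
```

```text
scene [[476.9466281526802, 0.0, 277.3476136622615], [0.0, 476.9466281526802, 206.51824022410054], [0.0, 0.0, 1.0]] -0.15058661497733306 [ 0.97170083 -0.65977441  0.94291083]
top [[469.2938033108703, 0.0, 279.06593858640576], [0.0, 469.2938033108703, 201.25116274752006], [0.0, 0.0, 1.0]] 0.03189563970826784 [ 0.3026256  -0.01299508  1.21707726]
{'t': 0.1, 'q': array([ 1.58509385e+00,  3.59305115e-01,  1.11575194e-02, -2.89725943e-04,
       -1.22410421e+00, -2.88120093e-01]), 'qd': array([ 0.00184513, -0.00169609,  0.00281601,  0.00139283,  0.00129164,
       -0.00148716]), 'joint_efforts': array([-1.83601682e-03, -5.84164846e+01,  2.93755013e+01,  7.01574907e+00,
        1.01537336e-02, -4.51062726e-05]), 'eef_pos': array([0.18243625, 0.64946131, 0.24772937]), 'ee_rot': array([ 3.14011977e+00, -1.52458987e-04, -2.73921103e-01]), 'force': array([-0.30278113,  0.59062403, -0.36947958]), 'moment': array([-0.00922832, -0.03188423,  0.04932787]), 'gripper_force': 0.0, 'width': 0.08747185811447208}
```

View pics/scene0.png

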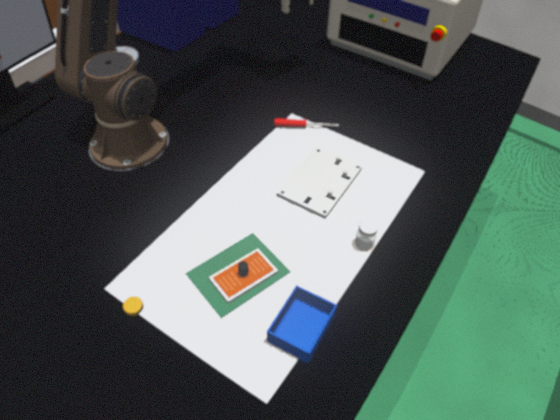

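View pics/top0.png

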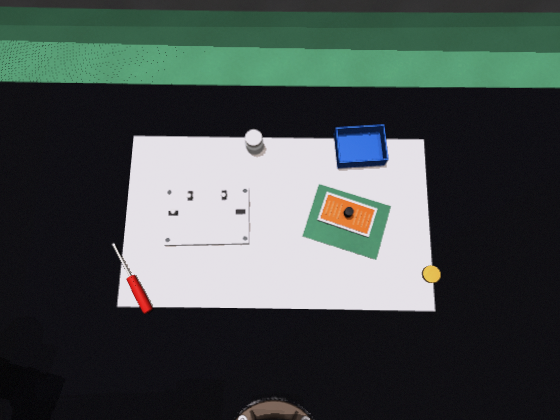

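The top view (up = +x, left = +y) shows the stage around (207,217), with dowels near (190,195) and (224,195) and slots at (173,212) and (240,211). The carrier's knob is at (349,212) on the mat. In the scene view the stage is near (320,182) and the knob at (243,269). I'll enlarge both.

```bash
python3 - <<'E'
from h import *
def cr(n,x,y,w,h):return cv2.resize(cv2.imread(f'pics/{n}0.png')[y:y+h,x:x+w],(400,300),interpolation=cv2.INTER_CUBIC)
a=np.vstack([np.hstack([cr('top',157,180,100,75),cr('top',300,175,100,75)]),np.hstack([cr('scene',270,143,100,75),cr('scene',190,232,100,75)])])
cv2.imwrite('pics/crop.png',a)
E
```

```text
(no output)
```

View pics/crop.png

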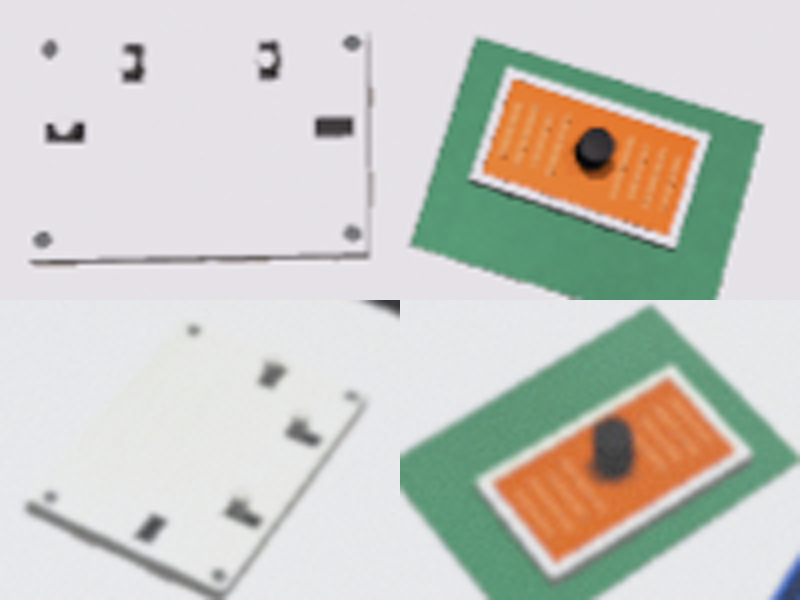

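The bright pins stand in the dark slots. The stop is in the left (+y) slot of the top view, crop (65,130), and the right slot is empty. The knob is at crop (595,150), with the fiducial screws at the stage corners. Next, the measurements.

```bash
cat > m.py <<'E'
from h import *
def blobs(img,thr,roi):
    x,y,w,h=roi; g=img[y:y+h,x:x+w].max(2).astype(float); bg=np.median(g)
    n,l=cv2.connectedComponents((g<bg-thr).astype(np.uint8)); out=[]
    for i in range(1,n):
        m=cv2.dilate((l==i).astype(np.uint8),np.ones((3,3)))>0; ys,xs=np.nonzero(m); w_=np.clip(bg-g[m]-12,0,None)
        out.append((round(x+(xs*w_).sum()/w_.sum(),2),round(y+(ys*w_).sum()/w_.sum(),2),int((l==i).sum())))
    return out
def orange(f):
    hs=cv2.cvtColor(f['image'],cv2.COLOR_BGR2HSV); m=cv2.inRange(hs,(5,150,120),(18,255,255))
    c=max(cv2.findContours(m,0,2)[0],key=cv2.contourArea); return cv2.convexHull(c),m
E
python3 - <<'E'
from m import *
for n,roi in(('top',(160,184,88,58)),('scene',(272,147,92,66))):
    f=grab(n); print(n,blobs(f['image'],45,roi))
    h,m=orange(f); q=cv2.approxPolyN(h,4,ensure_convex=True) if hasattr(cv2,'approxPolyN') else cv2.minAreaRect(h)
    print('orange',q.ravel().tolist(),cv2.contourArea(h))
    x,y,w,hh=cv2.boundingRect(h); g=f['image'].max(2); roi=np.zeros_like(g); roi[y-12:y+hh,x:x+w]=1
    k=((g<75)&(roi>0)).astype(np.uint8); nn,l,s,c=cv2.connectedComponentsWithStats(k); i=1+np.argmax(s[1:,4]); print('knob',s[i],c[i])
E
```

```text
top [(np.float64(244.57), np.float64(190.29), 14), (np.float64(168.95), np.float64(191.84), 13), (np.float64(190.2), np.float64(195.62), 44), (np.float64(224.13), np.float64(194.96), 40), (np.float64(240.02), np.float64(211.25), 55), (np.float64(173.19), np.float64(213.05), 44), (np.float64(244.72), np.float64(237.88), 14), (np.float64(167.15), np.float64(239.47), 16)]
orange [373, 210, 366, 233, 321, 218, 328, 194] 1156.5
knob [344 207   9  11  73] [347.98630137 212.02739726]
scene [(np.float64(317.96), np.float64(150.11), 6), (np.float64(337.43), np.float64(161.26), 34), (np.float64(357.78), np.float64(166.78), 5), (np.float64(344.35), np.float64(190.92), 70), (np.float64(345.17), np.float64(175.9), 41), (np.float64(281.95), np.float64(191.99), 7), (np.float64(295.97), np.float64(203.4), 146), (np.float64(330.2), np.float64(196.02), 44), (np.float64(307.24), np.float64(199.71), 37), (np.float64(324.23), np.float64(211.21), 7)]
orange [272, 269, 229, 296, 214, 278, 257, 252] 1150.5
knob [239 267   8   9  48] [242.70833333 270.95833333]
```

```bash
python3 - <<'E'
from m import *
T=grab('top');S=grab('scene')
# stage features order: screws -x-y.. by (stage) : (+x,+y),(+x,-y),(-x,+y),(-x,-y), empty slot
t=[(168.95,191.84),(244.57,190.29),(167.15,239.47),(244.72,237.88),(240.02,211.25)]
s=[(317.96,150.11),(357.78,166.78),None,None,None]
# match scene blobs by projection
b=[(317.96,150.11),(337.43,161.26),(357.78,166.78),(345.17,175.9),(281.95,191.99),(330.2,196.02),(307.24,199.71),(324.23,211.21)]
P=[]
for p in t:
    e=proj(S,onz(T,p,.015)); q=min(b,key=lambda r:np.hypot(*(np.array(r)-e)))
    X,d=two(T,p,S,q); P.append(X); print(p,q,np.array(q)-e,X.round(4),round(d,4),'T z15',onz(T,p,.015).round(4),'S z15',onz(S,q,.015).round(4))
for f,l in((T,[t[:4]]),(S,None)): pass
for n,pp in(('top',[onz(T,p,.015) for p in t]),('tri',P)):
    c=np.mean(pp[:4],0); yv=(pp[0]-pp[1]+pp[2]-pp[3])[:2]; xv=(pp[0]+pp[1]-pp[2]-pp[3])[:2]
    print(n,'c',c,'yaw y',np.arctan2(-yv[0],yv[1]),'yaw x',np.arctan2(xv[1],xv[0]),np.linalg.norm(yv)/2,np.linalg.norm(xv)/2)
# carrier: white plate+orange hull, knob
res={}
for n,f in(('top',T),('scene',S)):
    h,m=orange(f); mu=cv2.moments(cv2.fillPoly(m*0,[h],1),True); c=(mu['m10']/mu['m00'],mu['m01']/mu['m00'])
    k=cv2.fitEllipse  # long-axis direction from hull points cast on plane
    X=np.array([onz(f,p[0],.012)[:2] for p in h]).astype(np.float32)
    print(n,'orange c',c,onz(f,c,.012),cv2.minAreaRect(X))
    x,y,w,hh=cv2.boundingRect(h); hs=cv2.cvtColor(f['image'],cv2.COLOR_BGR2HSV); print(f['image'][y-4:y+hh,int(c[0])-9:int(c[0])+10].max(2)[:24].tolist() if n=='scene' else '')
    res[n]=c
print('tri orange c',two(T,res['top'],S,res['scene']))
hs=cv2.cvtColor(T['image'],cv2.COLOR_BGR2HSV)
for nm,lo,hi in(('jar',None,None),('bin',(105,150,60),(125,255,255)),('mat',(60,80,60),(90,255,200))):
    if lo: 
        m=cv2.inRange(hs,lo,hi); m[:115]=0; c=max(cv2.findContours(m,0,2)[0],key=cv2.contourArea); r=cv2.minAreaRect(c); print(nm,r,onz(T,r[0],.0))
print('jar top',onz(T,(254,136),.07))
E
```

```text
(168.95, 191.84) (357.78, 166.78) [0.05392045 0.40966072] [0.6271 0.2886 0.0134] 0.0002 T z15 [0.6267 0.2883 0.015 ] S z15 [0.6276 0.2868 0.015 ]
(244.57, 190.29) (324.23, 211.21) [-0.1828595   0.11955716] [0.6337 0.0878 0.0147] 0.0005 T z15 [0.6338 0.0879 0.015 ] S z15 [0.6337 0.0873 0.015 ]
(167.15, 239.47) (317.96, 150.11) [-0.41429012  0.35802678] [0.4988 0.2834 0.0138] 0.0014 T z15 [0.4991 0.2836 0.015 ] S z15 [0.499  0.2816 0.015 ]
(244.72, 237.88) (281.95, 191.99) [-0.40437762  0.52868678] [0.5058 0.083  0.0133] 0.0014 T z15 [0.506  0.0833 0.015 ] S z15 [0.5062 0.0811 0.015 ]
(240.02, 211.25) (307.24, 199.71) [-0.41325166  0.37125835] [0.5763 0.0977 0.0139] 0.0013 T z15 [0.5766 0.098  0.015 ] S z15 [0.5764 0.0962 0.015 ]
top c [0.56642821 0.18578232 0.015     ] yaw y 0.03490238369075292 yaw x 0.036164006840335376 0.20043731235984472 0.12778394765510528
tri c [0.56634019 0.18569283 0.01379799] yaw y 0.0339758567509608 yaw x 0.03893695030712081 0.20073610399265723 0.12820874516775652
top orange c (346.98938775510203, 213.52897959183673) [ 0.57509671 -0.18309779  0.012     ] ((0.
[... 2275 characters left out ...]
2, 220], [218, 217, 217, 217, 194, 133, 76, 67, 67, 65, 65, 70, 67, 68, 88, 138, 188, 211, 219], [218, 217, 217, 208, 179, 128, 80, 63, 64, 63, 64, 64, 66, 66, 86, 139, 192, 214, 220], [219, 218, 211, 194, 160, 118, 78, 66, 68, 66, 68, 65, 65, 67, 99, 148, 200, 215, 219]]
tri orange c (array([ 0.57468318, -0.18418883,  0.01009397]), np.float64(0.0023525226602912836))
bin ((360.72125244140625, 145.318603515625), (41.04222106933594, 51.153114318847656), 86.18592071533203) [ 0.77069152 -0.22631803  0.        ]
mat ((347.0340270996094, 221.14230346679688), (76.23641204833984, 54.554962158203125), 17.525569915771484) [ 0.55719225 -0.18448432  0.        ]
jar top [0.76596785 0.06348194 0.07      ]
```

Call:
apply_moves(
  commands=[
    [[-1, 0.1, -0.19, 0, -0.043], [-1, 0.1, -0.19, 0, -0.043], [-1, 0.1, -0.19, 0, -0.043], [-1, 0.1, -0.19, 0, -0.043], [-1, 0.1, -0.19, 0, -0.043], [-1, 0.1, -0.19, 0, -0.043], [-1, 0.1, -0.19, 0, -0.043], [-1, 0.1, -0.19, 0, -0.043], [-1, 0.1, -0.19, 0, -0.043], [-1, 0.1, -0.19, 0, -0.043], [-1, 0.1, -0.19, 0, -0.043], [-1, 0.1, -0.19, 0, -0.043]],
  ],
  force=30,
)

```text
t: 1.5
eef_pos: [0.423, 0.1922, 0.249]
ee_rot: [-3.141, 0.001, -1.9]
force: [1.1, 0.3, 0.1]
width: 0.0877
gripper_force: 0.0
```

```bash
python3 - <<'E'
from m import *
T=grab('top');S=grab('scene');c={}
for n,f,p,th in(('t',T,(348,212),130),('s',S,(243,269),130)):
    g=f['image'][...,2]; m=(g<th).astype(np.uint8)
    n_,l,s,cc=cv2.connectedComponentsWithStats(m[p[1]-14:p[1]+15,p[0]-10:p[0]+11].copy()); i=l[14,10]; c[n]=cc[i]+np.array(p)-(10,14); print(n,s[i],c[n])
print(two(T,c['t'],S,c['s']),onz(T,c['t'],.033),onz(S,c['s'],.033)); print(arm.get_state()['eef_pos'])
E
```

```text
t [ 6  9  9 11 83] [348.15662651 212.1686747 ]
s [  5   7  10  15 130] [242.56923077 269.07692308]
(array([ 0.57454992, -0.18406947,  0.02919593]), np.float64(0.0008764004095046449)) [ 0.57399342 -0.18321707  0.033     ] [ 0.57590685 -0.18637168  0.033     ]
[0.42358493 0.19017539 0.24868626]
```

Call:
apply_moves(
  commands=[
    [[-1, 0.063, -0.157, -0.04, 0], [-1, 0.063, -0.157, -0.04, 0], [-1, 0.063, -0.157, -0.04, 0], [-1, 0.063, -0.157, -0.04, 0], [-1, 0.063, -0.157, -0.04, 0], [-1, 0.063, -0.157, -0.04, 0], [-1, 0.063, -0.157, -0.04, 0], [-1, 0.063, -0.157, -0.04, 0], [-1, 0.063, -0.157, -0.04, 0], [-1, 0.063, -0.157, -0.04, 0], [-1, 0.063, -0.157, -0.04, 0], [-1, 0.063, -0.157, -0.04, 0]],
  ],
)

```text
t: 2.8
eef_pos: [0.5744, -0.1838, 0.1522]
ee_rot: [-3.141, 0.0, -1.894]
force: [0.3, 1.8, 0.0]
width: 0.0874
gripper_force: 0.0
```

Call:
apply_moves(
  commands=[
    [[-1, 0, 0, 0, 0], [-1, 0, 0, -0.1, 0], [-1, 0, 0, -0.1, 0], [-1, 0, 0, -0.1, 0], [-1, 0, 0, -0.1, 0], [-1, 0, 0, 0, 0], [-1, 0, 0, 0, 0]],
  ],
)

```text
t: 3.5
eef_pos: [0.5739, -0.1825, 0.0729]
ee_rot: [3.141, -0.0, -1.894]
force: [0.1, 0.2, 0.9]
width: 0.0874
gripper_force: 0.0
```

```bash
python3 - <<'E'
from m import *
S=grab('scene'); T=grab('top')
a=cv2.resize(S['image'][215:320,173:313],(560,420),interpolation=cv2.INTER_CUBIC); cv2.imwrite('pics/g1.png',a); s=arm.get_state(); print(s['eef_pos'],s['ee_rot'],s['q'])
E
```

```text
[ 0.57465489 -0.18269825  0.07386088] [-3.13977451e+00  3.49974005e-04 -1.89401830e+00] [ 1.60506721e-02  4.05337268e-01 -3.61888142e-01  3.82784588e-04
 -8.01739977e-01 -3.39538919e-01]
```

View pics/g1.png

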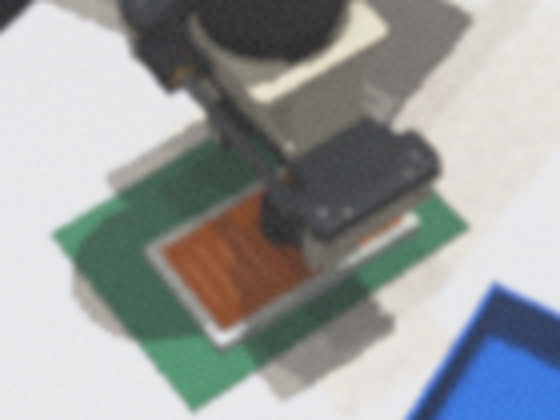

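The view shows the knob (around (280,215) in the crop) between the two fingers, which close along the plate's short direction. I'll lower, close and check.

Call:
apply_moves(
  commands=[
    [[-1, 0, -0.006, -0.06, 0], [-1, 0, 0, -0.06, 0], [-1, 0, 0, -0.045, 0], [-1, 0, 0, 0, 0], [0.6, 0, 0, 0, 0], [1, 0, 0, 0, 0], [1, 0, 0, 0, 0], [1, 0, 0, 0, 0], [1, 0, 0, 0, 0], [1, 0, 0, 0, 0], [1, 0, 0, 0, 0], [1, 0, 0, 0, 0]],
  ],
  force=30,
)

```text
t: 4.8
eef_pos: [0.5738, -0.1842, 0.0396]
ee_rot: [-3.141, -0.0, -1.895]
force: [0.2, 0.2, 0.7]
width: 0.0295
gripper_force: 0.0
```

Call:
apply_moves(
  commands=[
    [[1, 0, 0, 0, 0], [1, 0, 0, 0, 0], [1, 0, 0, 0, 0], [1, 0, 0, 0, 0]],
  ],
)

```text
t: 5.2
eef_pos: [0.5738, -0.1842, 0.0396]
ee_rot: [-3.141, 0.0, -1.895]
force: [0.2, -0.3, 0.6]
width: 0.0237
gripper_force: 30.0
```

Call:
apply_moves(
  commands=[
    [[1, 0, 0, 0.02, 0], [1, 0, 0, 0.06, 0], [1, 0, 0, 0.1, 0], [1, 0, 0, 0.1, 0], [1, 0, 0, 0.1, 0], [1, 0, 0, 0.06, 0], [1, 0, 0, 0, 0], [1, 0, 0, 0, 0], [1, 0, 0, 0, 0]],
  ],
)

```text
t: 6.1
eef_pos: [0.5729, -0.1841, 0.1265]
ee_rot: [3.14, -0.0, -1.895]
force: [-1.1, -0.5, -2.3]
width: 0.0236
gripper_force: 30.0
```

Call:
apply_moves(
  commands=[
    [[1, 0, 0.06, 0, 0], [1, 0, 0.12, 0, 0.01], [1, -0.01, 0.18, 0, 0.015], [1, -0.01, 0.2, 0, 0.015], [1, -0.01, 0.2, 0, 0.015], [1, -0.01, 0.2, 0, 0.015], [1, -0.02, 0.2, 0, 0.015], [1, -0.02, 0.2, 0, 0.015], [1, -0.01, 0.2, 0, 0.015], [1, 0, 0.12, 0, 0], [1, 0, 0.08, 0, 0], [1, 0, 0.05, 0, 0]],
  ],
)

```text
t: 7.3
eef_pos: [0.5553, 0.1791, 0.1269]
ee_rot: [3.141, -0.001, -1.533]
force: [0.1, -0.6, -2.2]
width: 0.0234
gripper_force: 30.0
```

Call:
apply_moves(
  commands=[
    [[1, 0, 0, 0, 0], [1, 0, 0, 0, 0], [1, 0, 0, 0, 0]],
  ],
)

```text
t: 7.6
eef_pos: [0.5556, 0.1768, 0.1274]
ee_rot: [3.141, -0.0, -1.535]
force: [-0.0, 0.1, -2.2]
width: 0.0236
gripper_force: 30.0
```

```bash
python3 - <<'E'
from m import *
T=grab('top');S=grab('scene');s=arm.get_state();print(s['eef_pos'],s['ee_rot'],s['force'],s['moment'],s['width'])
cv2.imwrite('pics/c1.png',np.hstack([cv2.resize(f['image'][y:y+120,x:x+120],(400,400),interpolation=cv2.INTER_CUBIC) for f,x,y in((T,150,150),(S,255,105))]))
E
```

```text
[0.55578272 0.17684225 0.12758206] [ 3.14149682e+00 -8.57269811e-05 -1.53488791e+00] [ 0.19705773 -0.33057003 -2.23343924] [ 0.06046523 -0.09395954  0.02613808] 0.023502443475232886
```

View pics/c1.png

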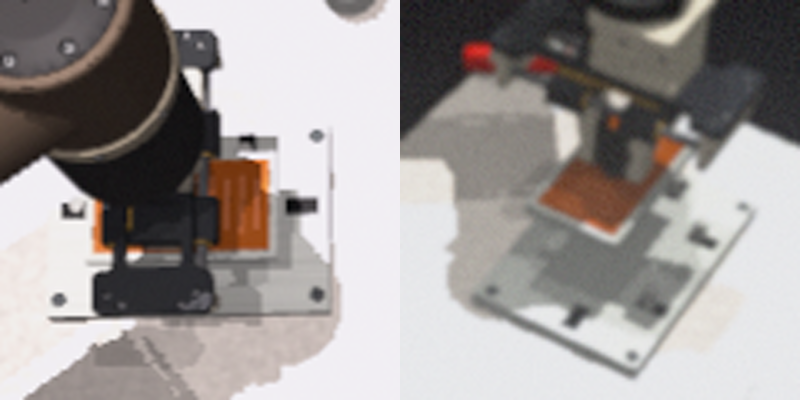

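The carrier is level above the stage and parallel to it, with its plate at crop (190,205) in the top tile. Both dowel slots and the stop are still clear. I'll lower gently.

Call:
apply_moves(
  commands=[
    [[1, 0, 0, -0.05, 0], [1, 0, 0, -0.08, 0], [1, 0, 0, -0.08, 0], [1, 0, 0, -0.08, 0], [1, 0, 0, -0.04, 0], [1, 0, 0, -0.02, 0], [1, 0, 0, 0, 0], [1, 0, 0, 0, 0]],
  ],
)

```text
t: 8.5
eef_pos: [0.5561, 0.178, 0.0581]
ee_rot: [-3.141, 0.0, -1.533]
force: [0.2, -0.1, -2.0]
width: 0.0229
gripper_force: 30.0
```

Call:
apply_moves(
  commands=[
    [[1, 0, 0, -0.005, 0], [1, 0, 0, -0.005, 0], [1, 0, 0, 0, 0], [1, 0, 0, 0, 0]],
  ],
)

```text
t: 8.9
eef_pos: [0.5558, 0.1779, 0.0557]
ee_rot: [-3.141, 0.0, -1.534]
force: [0.1, 0.7, -2.5]
width: 0.0235
gripper_force: 30.0
```

Call:
apply_moves(
  commands=[
    [[1, 0, 0, -0.005, 0], [1, 0, 0, -0.004, 0], [1, 0, 0, 0, 0], [1, 0, 0, 0, 0]],
  ],
)

```text
t: 9.3
eef_pos: [0.5557, 0.1778, 0.0537]
ee_rot: [3.141, -0.0, -1.534]
force: [0.5, -0.4, -2.2]
width: 0.0235
gripper_force: 30.0
```

Call:
apply_moves(
  commands=[
    [[1, 0, 0, -0.003, 0], [1, 0, 0, 0, 0], [1, 0, 0, 0, 0]],
  ],
)

```text
t: 9.6
eef_pos: [0.5557, 0.1778, 0.0531]
ee_rot: [3.142, -0.0, -1.534]
force: [0.6, -1.1, -1.7]
width: 0.0233
gripper_force: 30.0
```

Call:
apply_moves(
  commands=[
    [[1, 0, 0, -0.002, 0], [1, 0, 0, 0, 0], [1, 0, 0, 0, 0]],
  ],
)

```text
t: 9.9
eef_pos: [0.5557, 0.1778, 0.0527]
ee_rot: [3.142, -0.0, -1.534]
force: [-0.2, 0.4, -1.7]
width: 0.0237
gripper_force: 30.0
```

Call:
apply_moves(
  commands=[
    [[1, 0, 0, -0.002, 0], [1, 0, 0, 0, 0], [1, 0, 0, 0, 0]],
  ],
)

```text
t: 10.2
eef_pos: [0.5558, 0.1779, 0.0526]
ee_rot: [-3.141, 0.0, -1.533]
force: [-0.7, -0.5, 0.9]
width: 0.0234
gripper_force: 30.0
```

Touchdown is confirmed (about 3 N on the stage). I'll ease the grip so the plate can align itself, then approach the dowels.

Call:
apply_moves(
  commands=[
    [[1, 0, 0, 0, 0], [1, 0, 0, 0, 0], [1, 0.006, 0, 0, 0], [1, 0.006, 0, 0, 0], [1, 0.006, 0, 0, 0], [1, 0.006, 0, 0, 0], [1, 0.006, 0.001, 0, 0], [1, 0.006, 0.001, 0, 0], [1, 0.006, 0, 0, 0], [1, 0.006, 0, 0, 0], [1, 0.006, 0, 0, 0], [1, 0, 0, 0, 0]],
  ],
  force=18,
)

```text
t: 11.4
eef_pos: [0.5669, 0.1783, 0.0526]
ee_rot: [-3.141, 0.0, -1.534]
force: [-1.5, -0.7, 4.0]
width: 0.0236
gripper_force: 18.0
```

Call:
apply_moves(
  commands=[
    [[1, 0.0025, 0, 0, 0], [1, 0.0025, 0, 0, 0], [1, 0.0025, 0, 0, 0], [1, 0.0025, 0, 0, 0], [1, 0, 0, 0, 0]],
  ],
)

```text
t: 11.9
eef_pos: [0.5687, 0.1783, 0.0526]
ee_rot: [-3.141, 0.0, -1.533]
force: [-2.5, -0.5, 5.0]
width: 0.0237
gripper_force: 18.0
```

Call:
apply_moves(
  commands=[
    [[1, 0.0025, 0, 0.0015, 0], [1, 0.0025, 0, 0, 0], [1, 0, 0, 0, 0]],
  ],
)

```text
t: 12.2
eef_pos: [0.5695, 0.1782, 0.0526]
ee_rot: [3.141, -0.0, -1.534]
force: [-2.5, 0.5, 2.7]
width: 0.0236
gripper_force: 18.0
```

Call:
apply_moves(
  commands=[
    [[1, 0.0025, 0, 0, 0], [1, 0.0025, 0, 0, 0], [1, 0, 0, 0, 0]],
  ],
)

```text
t: 12.5
eef_pos: [0.5697, 0.1782, 0.0525]
ee_rot: [3.14, -0.0, -1.534]
force: [-6.7, 1.7, 6.4]
width: 0.0234
gripper_force: 18.0
```

Call:
apply_moves(
  commands=[
    [[1, 0.001, 0, 0.001, 0], [1, 0, 0, 0, 0], [1, 0, 0, 0, 0]],
  ],
)

```text
t: 12.8
eef_pos: [0.5697, 0.1782, 0.0526]
ee_rot: [3.14, -0.0, -1.534]
force: [-5.9, 2.2, 4.8]
width: 0.0235
gripper_force: 18.0
```

```bash
python3 - <<'E'
from m import *
s=arm.get_state();[print(k,s[k].round(4)) for k in('eef_pos','ee_rot','force','moment')]
E
```

```text
eef_pos [0.5697 0.1782 0.0526]
ee_rot [ 3.1399e+00 -3.0000e-04 -1.5339e+00]
force [-5.8902  2.2162  4.7642]
moment [ 0.8162  2.087  -0.017 ]
```

Call:
apply_moves(
  commands=[
    [[1, 0.001, 0, 0.0005, 0], [1, 0.001, 0, 0, 0], [1, 0, 0, 0, 0], [1, 0, 0, 0, 0]],
  ],
)

```text
t: 13.2
eef_pos: [0.5698, 0.1782, 0.0526]
ee_rot: [3.139, -0.0, -1.534]
force: [-7.3, 1.7, 4.3]
width: 0.024
gripper_force: 18.0
```

```bash
python3 - <<'E'
from m import *
s=arm.get_state();[print(k,s[k].round(4)) for k in('eef_pos','ee_rot','force','moment')]
E
```

```text
eef_pos [0.5698 0.1782 0.0526]
ee_rot [ 3.1394e+00 -3.0000e-04 -1.5340e+00]
force [-7.3219  1.6525  4.3487]
moment [ 0.9816  2.5715 -0.0653]
```

Call:
apply_moves(
  commands=[
    [[1, 0.002, 0, 0, 0], [1, 0.001, 0, 0, 0], [1, 0, 0, 0, 0], [1, 0, 0, 0, 0], [1, 0, 0, 0, 0], [1, 0, 0, 0, 0], [1, 0, 0, 0, 0], [1, 0, 0, 0, 0]],
  ],
)

```text
t: 14.0
eef_pos: [0.5698, 0.1781, 0.0526]
ee_rot: [3.139, -0.0, -1.534]
force: [-10.7, 2.3, 7.2]
width: 0.0236
gripper_force: 18.0
```

```bash
python3 - <<'E'
from m import *
s=arm.get_state();[print(k,s[k].round(4)) for k in('eef_pos','ee_rot','force','moment')]
T=grab('top');S=grab('scene')
cv2.imwrite('pics/c2.png',np.hstack([cv2.resize(f['image'][y:y+70,x:x+100],(400,280),interpolation=cv2.INTER_CUBIC) for f,x,y in((T,157,180),(S,270,143))]))
E
```

```text
eef_pos [0.5698 0.1781 0.0526]
ee_rot [ 3.1385e+00 -5.0000e-04 -1.5340e+00]
force [-10.7069   2.2925   7.1528]
moment [ 1.2207  3.5014 -0.0857]
```

View pics/c2.png

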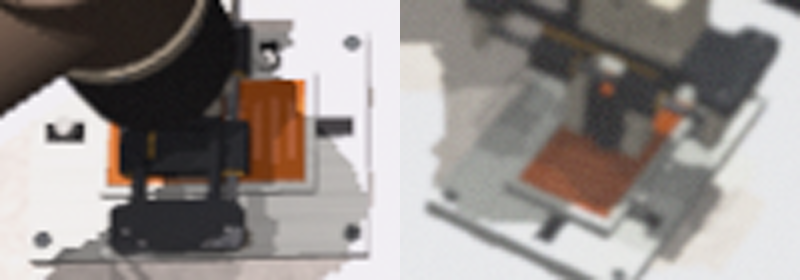

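The plate's far edge (crop row ~70) meets the visible dowel at (270,58). Mz is small at 10.7 N, so the load is shared by both dowels. The stop at (66,128) is still clear. I'll ease the press, firm the grip and slide toward +y.

Call:
apply_moves(
  commands=[
    [[1, -0.0015, 0, 0.001, 0], [1, 0, 0, 0, 0], [1, 0, 0, 0, 0], [1, 0, 0.003, 0, 0], [1, 0, 0.005, 0, 0], [1, 0, 0.005, 0, 0], [1, 0, 0.005, 0, 0], [1, -0.001, 0.005, 0, 0], [1, 0, 0.005, 0, 0], [1, 0, 0, 0, 0]],
  ],
  force=30,
)

```text
t: 15.1
eef_pos: [0.5696, 0.1824, 0.0526]
ee_rot: [3.138, -0.002, -1.534]
force: [-4.8, -3.0, 4.5]
width: 0.0235
gripper_force: 30.0
```

```bash
python3 - <<'E'
from m import *
s=arm.get_state();[print(k,s[k].round(4)) for k in('eef_pos','ee_rot','force','moment')]
E
```

```text
eef_pos [0.5696 0.1824 0.0526]
ee_rot [ 3.1382e+00 -2.1000e-03 -1.5343e+00]
force [-4.8206 -2.9976  4.4686]
moment [-1.0592  1.98   -0.1148]
```

Call:
apply_moves(
  commands=[
    [[1, 0, 0.005, 0.001, 0], [1, -0.001, 0.005, 0, 0], [1, 0, 0.005, 0, 0], [1, 0, 0.005, 0, 0], [1, 0, 0, 0, 0]],
  ],
)

```text
t: 15.6
eef_pos: [0.5695, 0.1865, 0.0526]
ee_rot: [3.138, -0.002, -1.534]
force: [-4.8, -3.0, 3.5]
width: 0.0234
gripper_force: 30.0
```

Call:
apply_moves(
  commands=[
    [[1, 0, 0.0025, 0, 0], [1, 0, 0.0025, 0, 0], [1, 0, 0.0025, 0, 0], [1, 0, 0, 0, 0]],
  ],
)

```text
t: 16.0
eef_pos: [0.5695, 0.1879, 0.0527]
ee_rot: [3.138, -0.002, -1.534]
force: [-5.2, -2.7, 3.0]
width: 0.0233
gripper_force: 30.0
```

Call:
apply_moves(
  commands=[
    [[1, 0, 0.003, 0, 0], [1, -0.0005, 0.003, 0, 0], [1, 0, 0.003, 0, 0], [1, 0, 0, 0, 0]],
  ],
)

```text
t: 16.4
eef_pos: [0.5694, 0.1897, 0.0526]
ee_rot: [3.138, -0.002, -1.534]
force: [-4.8, -3.1, 3.1]
width: 0.0234
gripper_force: 30.0
```

Call:
apply_moves(
  commands=[
    [[1, 0, 0.003, 0, 0], [1, 0, 0.003, 0, 0], [1, 0, 0, 0, 0]],
  ],
)

```text
t: 16.7
eef_pos: [0.5693, 0.1909, 0.0526]
ee_rot: [3.138, -0.002, -1.534]
force: [-4.9, -4.5, 3.4]
width: 0.0231
gripper_force: 30.0
```

Call:
apply_moves(
  commands=[
    [[1, 0, 0.0025, 0, 0], [1, 0, 0.0025, 0, 0], [1, 0, 0, 0, 0]],
  ],
)

```text
t: 17.0
eef_pos: [0.5693, 0.1919, 0.0526]
ee_rot: [3.138, -0.002, -1.534]
force: [-5.3, -2.4, 3.8]
width: 0.0232
gripper_force: 30.0
```

Call:
apply_moves(
  commands=[
    [[1, 0, 0.002, 0, 0], [1, 0, 0.002, 0, 0], [1, 0, 0, 0, 0]],
  ],
)

```text
t: 17.3
eef_pos: [0.5693, 0.1926, 0.0526]
ee_rot: [3.138, -0.002, -1.534]
force: [-4.6, -3.6, 3.5]
width: 0.0233
gripper_force: 30.0
```

Call:
apply_moves(
  commands=[
    [[1, 0, 0.0025, 0, 0], [1, -0.0005, 0.0025, 0, 0], [1, 0, 0, 0, 0]],
  ],
)

```text
t: 17.6
eef_pos: [0.5692, 0.1935, 0.0526]
ee_rot: [3.138, -0.002, -1.534]
force: [-5.4, -4.3, 4.2]
width: 0.0232
gripper_force: 30.0
```

Call:
apply_moves(
  commands=[
    [[1, 0, 0.0025, 0, 0], [1, 0, 0.0025, 0, 0], [1, 0, 0, 0, 0]],
  ],
)

```text
t: 17.9
eef_pos: [0.5692, 0.1936, 0.0526]
ee_rot: [3.138, -0.003, -1.534]
force: [-3.7, -8.0, 4.3]
width: 0.0235
gripper_force: 30.0
```

The stop is reached (y holds at 0.1936). I'll bring it to about 10 N and pause.

Call:
apply_moves(
  commands=[
    [[1, 0.0005, 0.001, 0, 0], [1, 0, 0.001, 0, 0], [1, 0, 0.001, 0, 0], [1, 0, 0, 0, 0], [1, 0, 0, 0, 0], [1, 0, 0, 0, 0], [1, 0, 0, 0, 0], [1, 0, 0, 0, 0], [1, 0, 0, 0, 0]],
  ],
)

```text
t: 18.8
eef_pos: [0.5692, 0.1937, 0.0526]
ee_rot: [3.137, -0.004, -1.535]
force: [-2.9, -9.7, 5.8]
width: 0.0234
gripper_force: 30.0
```

```bash
python3 - <<'E'
from m import *
s=arm.get_state();[print(k,s[k].round(4)) for k in('eef_pos','ee_rot','force','moment')]
E
```

```text
eef_pos [0.5692 0.1937 0.0526]
ee_rot [ 3.1372 -0.0041 -1.5347]
force [-2.936  -9.6761  5.8409]
moment [-3.5054  0.9741 -0.1284]
```

Call:
apply_moves(
  commands=[
    [[1, 0, -0.001, 0.001, 0], [1, 0, -0.001, 0, 0], [1, 0, -0.0005, 0, 0], [1, 0, 0, 0, 0], [1, 0, 0, 0, 0]],
  ],
)

```text
t: 19.3
eef_pos: [0.5692, 0.1937, 0.0527]
ee_rot: [3.137, -0.004, -1.535]
force: [-3.1, -7.4, 3.2]
width: 0.0235
gripper_force: 30.0
```

Call:
apply_moves(
  commands=[
    [[1, -0.0005, -0.0015, 0, 0], [1, 0, -0.0015, 0, 0], [1, 0, 0, 0, 0], [1, 0, 0, 0, 0]],
  ],
)

```text
t: 19.7
eef_pos: [0.5693, 0.1936, 0.0527]
ee_rot: [3.138, -0.003, -1.535]
force: [-3.9, -6.4, 3.0]
width: 0.0234
gripper_force: 30.0
```

Call:
apply_moves(
  commands=[
    [[1, 0, -0.002, 0, 0], [1, 0, -0.002, 0, 0], [1, 0, 0, 0, 0], [1, 0, 0, 0, 0]],
  ],
)

```text
t: 20.1
eef_pos: [0.5693, 0.1935, 0.0527]
ee_rot: [3.138, -0.002, -1.534]
force: [-4.0, -2.4, 2.8]
width: 0.023
gripper_force: 30.0
```

Call:
apply_moves(
  commands=[
    [[1, -0.001, 0, 0, 0], [1, 0, 0, 0, 0], [1, 0, 0, 0, 0], [0.3, 0, 0, 0, 0], [0.1, 0, 0, 0, 0], [0, 0, 0, 0, 0], [-0.2, 0, 0, 0, 0], [-0.2, 0, 0, 0, 0], [-0.2, 0, 0, 0, 0], [-0.2, 0, 0, 0, 0], [-0.2, 0, 0, 0, 0]],
  ],
  force=5,
)

```text
t: 21.2
eef_pos: [0.5706, 0.1948, 0.0536]
ee_rot: [-3.142, 0.0, -1.534]
force: [-0.8, -0.3, 0.4]
width: 0.0527
gripper_force: 0.0
```

Call:
apply_moves(
  commands=[
    [[-0.2, 0, 0, 0.03, 0], [-0.2, 0, 0, 0.06, 0], [-0.2, 0, 0, 0.15, 0], [-0.2, 0, 0, 0.2, 0], [-0.2, 0, 0, 0.2, 0], [-0.2, 0, -0.1, 0.1, 0], [-0.2, 0, -0.2, 0, 0], [-0.2, 0, -0.2, 0, 0], [-0.2, 0, -0.2, 0, 0], [-0.2, 0, -0.2, 0, 0], [-0.2, 0, -0.2, 0, 0], [-0.2, 0, -0.2, 0, 0]],
  ],
)

```text
t: 22.4
eef_pos: [0.5705, -0.0668, 0.2031]
ee_rot: [-3.14, 0.0, -1.533]
force: [1.0, 1.2, -0.8]
width: 0.0528
gripper_force: 0.0
```

Call:
apply_moves(
  commands=[
    [[-0.2, 0, -0.1, 0, 0], [-0.2, 0, 0, 0, 0], [-0.2, 0, 0, 0, 0]],
  ],
)

```text
t: 22.7
eef_pos: [0.5707, -0.0855, 0.2024]
ee_rot: [-3.141, 0.0, -1.535]
force: [0.6, 0.3, -0.1]
width: 0.0523
gripper_force: 0.0
```

```bash
python3 - <<'E'
from m import *
T=grab('top');S=grab('scene');print(arm.get_state()['t'])
cv2.imwrite('pics/c3.png',np.hstack([cv2.resize(f['image'][y:y+70,x:x+100],(400,280),interpolation=cv2.INTER_CUBIC) for f,x,y in((T,157,180),(S,270,143))]))
E
```

```text
22.8
```

View pics/c3.png

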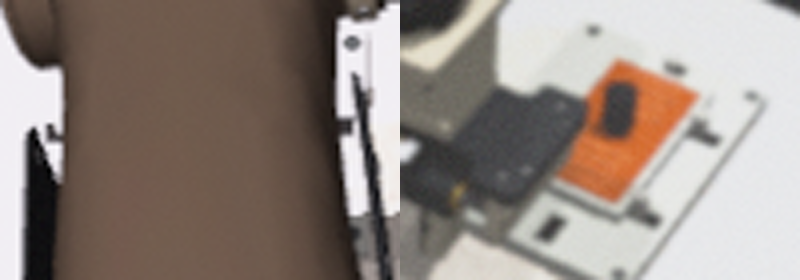

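The scene tile shows the carrier flat, with its long edge at the dowel slots (700,130) and (640,210) and its end at the stop (675,68). The arm hides the top view, so I'll move it clear for a check.

Call:
apply_moves(
  commands=[
    [[-0.2, 0, -0.2, 0, 0], [-0.2, 0, -0.2, 0, 0], [-0.2, 0, -0.2, 0, 0], [-0.2, 0, -0.2, 0, 0], [-0.2, 0, -0.2, 0, 0], [-0.2, 0, -0.2, 0, 0], [-0.2, 0, 0, 0, 0], [-0.2, 0, 0, 0, 0]],
  ],
)

```text
t: 23.6
eef_pos: [0.5708, -0.3251, 0.2012]
ee_rot: [3.141, 0.0, -1.534]
force: [-0.4, 0.3, -0.4]
width: 0.0523
gripper_force: 0.0
```

```bash
python3 - <<'E'
from m import *
T=grab('top');S=grab('scene');res=[]
for n,f in(('top',T),('scene',S)):
    h,m=orange(f); X=np.array([onz(f,p[0],.025)[:2] for p in h],np.float32); print(n,cv2.minAreaRect(X))
cv2.imwrite('pics/c4.png',np.hstack([cv2.resize(f['image'][y:y+70,x:x+100],(400,280),interpolation=cv2.INTER_CUBIC) for f,x,y in((T,157,180),(S,270,143))]))
E
```

```text
top ((0.5696614384651184, 0.19552652537822723), (0.06489882618188858, 0.12419503182172775), 2.3655354976654053)
scene ((0.5690039992332458, 0.19279661774635315), (0.06074662134051323, 0.11838235706090927), 1.9989521503448486)
```

View pics/c4.png

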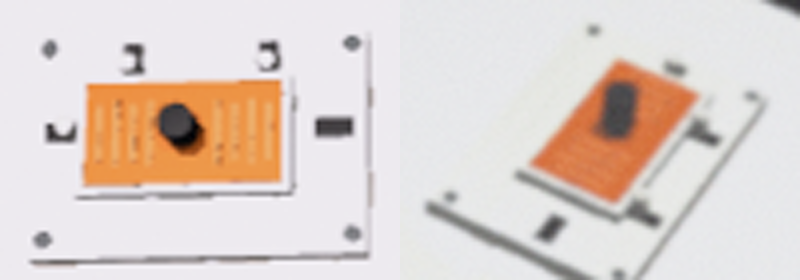

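The carrier lies square against both dowels (133,58) and (268,57) and the stop (62,132). Its measured centre (0.569, 0.194) matches the seated pose, so I'm handing it in.

```bash
python3 -c "
from station import arm
print(arm.job_done())"
```

```text
the job is handed in; nothing more can be done
None
```

The job is handed in: the carrier was pressed at about 10 N on the dowels, then on the end stop, and released; the last pictures show it seated against all three pins, though the hand-in gave no verdict and I did not re-measure the other bench items.

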